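# Unstack the spacing blocks and pile their spacer boards

## Task

Take the stack in the rack apart: lay both metal blocks flat, right way up, on the floor of the empty narrow galley, side by side or end to end, and pile the two plywood spacer boards flat on each other in the empty rack, between its side walls, both with the hand slot at the open front and the plain end up to the back stop (within about a centimetre). A board that comes out the wrong way round must be put down and taken by its other end. Do not tip the blocks over or disturb the mould box, the type pack or the roller.

Things in the scene. Friction and masses are not known exactly. Their poses are not given: they have to be found in the camera images.
- stack_rack_seat (a point): Rack of the same shape, size and axes as the pile rack, fixed. At the start it holds the stack, from below: lower board, lower block, upper board, upper block. The blocks lie lengthwise along the rack, centred about 22 mm in front (-x) of its middle. Point: middle of its rail's top, 30 mm above the table; x to its back stop, front (-x) half open.
- pile_rack_seat (a point): Fixed rack, empty at the start; the stack's rack is the same. Foot 170 x 100 x 6 mm; a wooden rail 144 mm long (x), 40 wide, top 30 mm above the table, carries boards flat along x. Two side walls, 68 mm apart inside, 80 outside, 55 mm above the table, flank only the back half, x 0 to +75 mm. Back stop, as high, inner face at x = +78 mm. Point: middle of the rail's top; x to the back stop, z up.
- lower_board_center (a point): Plywood spacer board, 150 x 60 x 10 mm, 0.11 kg, with a hand slot (14 x 34 mm, right through) near one end, 59 mm from the centre; the other end is plain. Lowest of the stack, its underside 30 mm above the table, slot end at the back between the walls. Point: centre of the board; its x axis points away from the slot, to the plain end; z up.
- lower_board_slot (a point): Centre of the lower board's hand slot (axes as the board's).
- upper_board_center (a point): Plywood spacer board, 150 x 60 x 10 mm, 0.11 kg, with a hand slot (14 x 34 mm, right through) near one end, 59 mm from the centre; the other end is plain. Third from below (underside 66 mm up), slot end to the open front. Point: centre of the board; its x axis points away from the slot, to the plain end; z up.
- upper_board_slot (a point): Centre of the upper board's hand slot (axes as the board's).
- lower_block_center (a point): Heavy blue-grey metal spacing block with H-shaped ends, 82 mm long (its y axis), 50 mm wide (x, the sides to grasp), 26 mm high, 0.22 kg. Lies between the two boards, underside 40 mm up. Point: its centre, half-way up.
- upper_block_center (a point): Heavy blue-grey metal spacing block with H-shaped ends, 82 mm long (its y axis), 50 mm wide (x, the sides to grasp), 26 mm high, 0.22 kg. Lies on top of the stack, underside 76 mm up. Point: its centre, half-way up.
- lower_board: The lower board as a body (origin under its centre).
- upper_board: The upper board as a body (origin under its centre).
- lower_block: The lower block as a body (origin under its centre).
- upper_block: The upper block as a body (origin under its centre).
- galley_floor (a point): Narrow steel galley (flat tray), 232 (x) x 142 (y) mm outside, 3 mm floor, rim 11 mm high and 4 mm thick all round, empty, fixed. Point: middle of its floor's top; x along it.
- table_corner (a point): Front left corner of the rectangular table top, which stands askew: from here one edge runs 0.70 m along direction (-0.5, -0.87) of the world, towards the right and the robot, the other 1.0 m along (0.87, -0.5). Things must not hang over these edges.
- mould_center (a point): Bystander: dark cast open mould box, 64 (x) x 110 (y) x 42 mm, on the table. Point: its centre.
- type_pack_center (a point): Bystander: small pack of metal type lines, 51 (x) x 34 (y) x 23 mm, on the table. Point: its centre.
- roller_center (a point): Bystander: ink roller standing on its frame with its grey handle up, 177 x 168 mm over all and 283 mm high. Point: 40 mm above the table at the middle of its outline.

How it is judged (in metres and radians):
At the end, for the whole second after the job is handed in: Both blocks lie flat, upright and at rest on the galley floor; both boards lie flat (0.05 rad), piled at rest in the pile rack, slot end to the open front, centre at most 9 mm forward and 6 mm back of the rack middle and within 8 mm of its centre line (x of lower_board_center in the frame of pile_rack_seat between -0.009 and 0.006 m and x of each of lower_board_slot, upper_board_slot in the frame of pile_rack_seat below -0.05 m and y of lower_board_center in the frame of pile_rack_seat between -0.008 and 0.008 m and z of lower_board_center in the frame of pile_rack_seat between 0.002 and 0.019 m and angle between each of lower_board_center, upper_board_center's own z axis and vertical below 0.05 rad and linear speed of each of lower_board, upper_board, lower_block, upper_block below 0.02 m/s and x of upper_board_center in the frame of pile_rack_seat between -0.009 and 0.006 m and y of upper_board_center in the frame of pile_rack_seat between -0.008 and 0.008 m and z of upper_board_center in the frame of pile_rack_seat between 0.002 and 0.019 m and x of lower_block_center in the frame of galley_floor between -0.095 and 0.095 m and y of lower_block_center in the frame of galley_floor between -0.05 and 0.05 m and z of lower_block_center in the frame of galley_floor between 0.009 and 0.017 m and angle between each of lower_block_center, upper_block_center's own z axis and vertical below 0.07 rad and x of upper_block_center in the frame of galley_floor between -0.095 and 0.095 m and y of upper_block_center in the frame of galley_floor between -0.05 and 0.05 m and z of upper_block_center in the frame of galley_floor between 0.009 and 0.017 m); the robot touches nothing.
It fails at once if a bystander (mould) is shifted by more than 25 mm (distance of mould_center from where it was at the start of the episode above 0.025 m).
It fails at once if a bystander (type_pack) is shifted by more than 25 mm (distance of type_pack_center from where it was at the start of the episode above 0.025 m).
It fails at once if a bystander (roller) is shifted by more than 25 mm (distance of roller_center from where it was at the start of the episode above 0.025 m).
It fails at once if lower_block is tipped over (angle between lower_block_center's own z axis and vertical above 0.6 rad).
It fails at once if upper_block is tipped over (angle between upper_block_center's own z axis and vertical above 0.6 rad).
It also fails if it takes over 72 s, if anything falls off the work surface, if the arm or the gripper's body presses on something with over 40 N, if the wrist force passes 120 N, or if a joint passes its speed limit or range.

## Robot

A 6-joint arm with a two-finger parallel gripper is mounted at the origin on a cart in front of the work surface, level with it; the furniture and walls round the work are solid. World frame = base frame: x ahead of the robot, y to its left, z up, the work surface at z = 0. Lengths are in m, angles in degrees, forces in N, time in s.
With the tool pointing down it reaches from about 0.35 to 0.975 m from the base axis. Payload 4.9 kg.
Tool frame: the origin (TCP) lies at the very end of the fingers, on their centre line; the grasp point (between the pads) lies 19 mm behind it; z points along the fingers, y is the line along which they close (so a half turn about z gives the same grasp; the last joint's range is limited). The gripper opens to 85 mm and grips with 20 to 120 N. Pads are 22 mm wide; open, the fingers measure 114 mm over their backs; the gripper's body (76 mm by 85 mm) begins 54 mm behind the grasp point. The pads swing forward as they close: fully open they stand 13 mm farther back than shut.
Start: joints at [62.109, 3.019, 92.412, -0, 84.569, -6.818], TCP at [0.225, 0.583, 0.231] pointing down, gripper open.
Joint ranges: [-172.51, 172.51], [-57.92, 126.97], [3.15, 148.05], [-58.71, 238.71], [5.1, 150.11], [-179.66, 179.66]. Speed limits (degrees/s): [147.25, 147.25, 180, 180, 180, 180].

## Interface

Orientations are given as [roll, pitch, yaw] about the fixed x, y, z axes, in that order (R = Rz(yaw) Ry(pitch) Rx(roll)).
In Python, from bench import sense, get_image, camera_info, close_job gives the robot as it stands.
- The arm moves only by the tool step_arm, never from a script. Its argument "increments" is a list of rows, each a list of 7 numbers: the turn, a rotation vector about the tool's x, y, z in rad, then the shift along the tool's x, y, z in mm, then the opening, from 0 (shut) to 1 (fully open). A call has 1 to 20 rows; each row is the pose to reach, as a shift and turn from the pose commanded when the call began, along the tool's axes at that moment; what a row does not reach only later rows make up. A row lasts 1/10 s, in which the tool goes at most 50 mm and 8.59 degrees, less where a joint would pass 70% of its speed; a pose out of reach is approached as far as the arm can. A call with a gripper value outside its range is refused whole. The fingers move at their own pace and stop on an object; "grip_force" is the grip in N (left out, the last holds). Time passes only in rows, so rows that repeat a pose let the fingers close. It gives the time, the measured TCP pose, the force, the opening and the grip force at its end, in the units of the state.
- sense(): the state, without advancing time (a new reading comes with each control period).
- get_image(name): name is "side" or "top"; returns the picture (400x640x3 uint8, blue, green, red); there is no depth.
- camera_info(name): a dict with "fx", "fy", "cx", "cy" (pixels), "D" ([k1, k2, p1, p2, k3] as OpenCV has them; the pictures are not rectified), "eye" and "rotation" of the camera in the world. Camera axes: x right, y up, looking along -z (the intrinsics and any distortion apply to the point x, -y, -z); pixel columns grow to the right and rows downward; lengths in m; the calibration is good to about 2 mm. A picture is of the moment at which its call begins. camera_info takes no time and is no camera call.
- close_job(): hands the job in; it is judged then, once.
The state is a dict: "time_s": time; "joint_positions": joint angles; "joint_velocities": joint speeds; "tau": joint torques, N m; "eef_pos": TCP position; "tcp_rot": TCP orientation; "wrist_force": force on the tool from outside, world axes, zero at the start; "moment": the same for the moment, N m; "grip_width": finger opening in m; "gripper_force": force on a finger pad.
Only numpy, scipy, OpenCV 4.12 (cv2) and the standard library are available. Lean on these libraries where they do the work, as an engineer would, in place of code of your own. Each camera call takes 0.05 s, during which the arm holds its last target. There are 200 camera calls.

## Working session

There is one attempt and no reset: what is moved stays moved. The work goes in short steps, Python scripts to look and compute and a tool call to move; the robot and the scene stay as the last step left them, time stands still between calls to the robot, and variables do not carry over. Pictures are saved under pics/ and viewed, at most 10 in all, crops included, and the job is handed in when it is done.

Besides the shell and the picture viewer there is one more tool, called after "Request:" in YAML: its name, and indented under it one key for each argument. step_arm: Moves the arm, as the interface text tells. Its arguments: {"type":"object","properties":{"increments":{"type":"array"},"grip_force":{"type":"number"}},"required":["increments"]}

```bash
ls; mkdir -p pics
python3 - <<'E'
from bench import *
import cv2
s=sense();print({k:s[k] for k in('time_s','eef_pos','tcp_rot','grip_width','wrist_force')})
for n in('top','side'):
    print(n,camera_info(n)); cv2.imwrite(f'pics/{n}0.png',get_image(n))
E
```

```text
pics
{'time_s': 0.0, 'eef_pos': array([0.22445624, 0.58264476, 0.23004521]), 'tcp_rot': array([-1.79882549e+02, -1.32054710e-02,  1.58925188e+02]), 'grip_width': 0.08532291240037612, 'wrist_force': array([-0.04128273,  0.03729306,  0.27261493])}
top {'fx': 448.24313753682037, 'fy': 448.24313753682037, 'cx': 319.86021182051394, 'cy': 194.56547870222485, 'D': array([0.01643544, 0.        , 0.        , 0.        , 0.        ]), 'eye': array([0.46128451, 0.0703828 , 1.42220142]), 'rotation': array([  5.09439878,  -1.12761143, -89.33359279])}
side {'fx': 363.79336115249157, 'fy': 363.79336115249157, 'cx': 317.9819838947904, 'cy': 201.68872112495478, 'D': array([0.00808781, 0.        , 0.        , 0.        , 0.        ]), 'eye': array([0.53325508, 0.98180786, 0.53331647]), 'rotation': array([  64.20595847,    1.04096594, -176.37639995])}
```

View pics/top0.png

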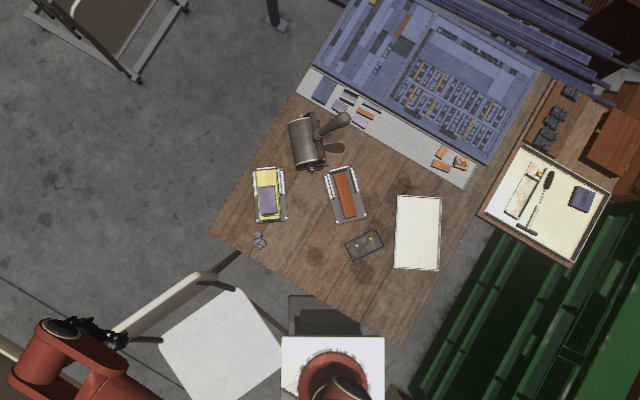

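View pics/side0.png

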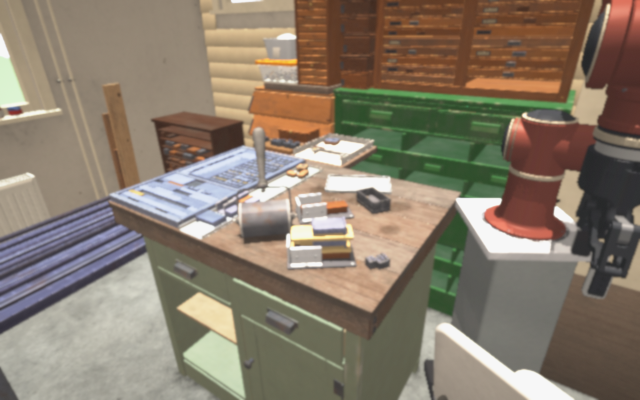

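The top view shows the stack at (268,195), the empty rack at (345,195) and the white galley at (418,232). The roller is at (310,140), the mould at (365,245) and the type pack at (260,240). The side view shows the same layout, with the stack at (320,240).

```bash
python3 - <<'E'
import cv2
t=cv2.imread('pics/top0.png')[155:280,245:445]
cv2.imwrite('pics/top0c.png',cv2.resize(t,None,fx=4,fy=4,interpolation=cv2.INTER_CUBIC))
E
cat > h.py <<'E'
import numpy as np, cv2
from scipy.spatial.transform import Rotation as R
from bench import *
def cam(n):
    c=camera_info(n); K=np.array([[c['fx'],0,c['cx']],[0,c['fy'],c['cy']],[0,0,1]])
    return c,K,R.from_euler('xyz',c['rotation'],degrees=True).as_matrix()
def ray(n,uv):
    c,K,M=cam(n); p=cv2.undistortPoints(np.array(uv,float).reshape(-1,1,2),K,c['D']).reshape(-1,2)
    return c['eye'],np.c_[p[:,0],-p[:,1],-np.ones(len(p))]@M.T
def plane(n,uv,z):
    e,d=ray(n,uv); return e+d*((z-e[2])/d[:,2])[:,None]
def proj(n,P):
    c,K,M=cam(n); q=(np.atleast_2d(P)-c['eye'])@M*[1,-1,-1]
    return cv2.projectPoints(q,np.zeros(3),np.zeros(3),K,c['D'])[0].reshape(-1,2)
def rect(n,mask,z,off=(0,0)):
    "min-area rectangle, on plane z, of the largest blob"
    cs=cv2.findContours(mask.astype(np.uint8),cv2.RETR_EXTERNAL,cv2.CHAIN_APPROX_NONE)[0]
    c=max(cs,key=cv2.contourArea).reshape(-1,2)+np.array(off)
    P=plane(n,c,z)[:,:2]*1000
    (x,y),(w,h),a=cv2.minAreaRect(P.astype(np.float32))
    if w<h: w,h,a=h,w,a+90
    return np.round([x,y,w,h,(a+90)%180-90],1)
E
```

```text
(no output)
```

View pics/top0c.png

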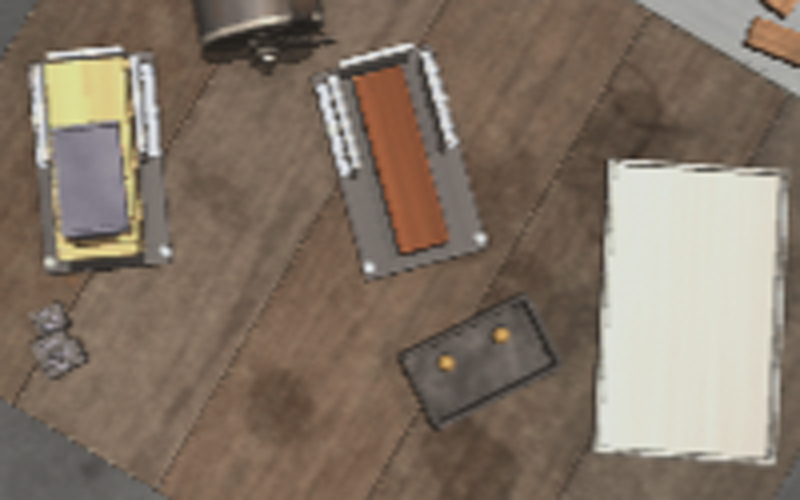

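The crop (scale 4, offset 245,155) shows the block at about (90,180), yellow board (95,155) and red rail (400,160). The walls face the top of the picture (world +x), and the cream galley is at (690,310).

```bash
cat >> h.py <<'E'
def masks(im):
    "colour masks on a 4x enlarged table part; returns dict and the px mapping"
    hsv=cv2.cvtColor(im,cv2.COLOR_BGR2HSV); h,s,v=[hsv[...,i].astype(int) for i in range(3)]
    return dict(yellow=(h>18)&(h<35)&(s>90)&(v>110), red=(h<14)&(s>135)&(v>70), blue=(h>108)&(h<140)&(s>25)&(v>80), cream=(h>15)&(h<45)&(s<60)&(v>190))
def blob(n,im,box,col,z,k=8):
    "rectangle of colour col inside pixel box (x0,y0,x1,y1), enlarged k times"
    x0,y0,x1,y1=box; c=cv2.resize(im[y0:y1,x0:x1],None,fx=k,fy=k,interpolation=cv2.INTER_CUBIC)
    m=masks(c)[col].astype(np.uint8); m=cv2.morphologyEx(m,cv2.MORPH_OPEN,np.ones((5,5)))
    cs=cv2.findContours(m,cv2.RETR_EXTERNAL,cv2.CHAIN_APPROX_NONE)[0]
    q=max(cs,key=cv2.contourArea); q=cv2.convexHull(q).reshape(-1,2)
    P=plane(n,(q+.5)/k-.5+[x0,y0],z)[:,:2]*1000
    (x,y),(w,h),a=cv2.minAreaRect(P.astype(np.float32))
    if w<h: w,h,a=h,w,a+90
    return np.round([x,y,w,h,(a+90)%180-90],1)
E
python3 - <<'E'
from h import *
im=cv2.imread('pics/top0.png')
print('block',blob('top',im,(247,160,290,225),'blue',.102))
print('uboard',blob('top',im,(247,160,290,225),'yellow',.076))
print('rail',blob('top',im,(320,160,372,228),'red',.030))
print('galley',blob('top',im,(385,185,450,280),'cream',.003))
# foot bolts, rack corners (front), galley rim corners, walls
f=lambda p:(np.array(p)+.5)/4-.5+[245,155]
print('stack foot corners z6',plane('top',f([(46,272),(170,264)]),.006).round(4).tolist())
print('pile foot corners z6',plane('top',f([(366,279),(489,241)]),.006).round(4).tolist())
print('pile stop top',plane('top',f([(340,68),(416,45)]),.055).round(4).tolist())
print('pile wall tops outer L: ',plane('top',f([(317,80),(345,177),(427,50),(456,147)]),.055).round(4).tolist())
print('stack wall tops',plane('top',f([(30,66),(38,162),(153,55),(160,152)]),.055).round(4).tolist())
print('stackstop',plane('top',f([(47,52),(122,46)]),.055).round(4).tolist())
print('galley outer z11',plane('top',f([(608,158),(790,170),(775,465),(595,452)]),.011).round(4).tolist())
print('mould z42',plane('top',f([(400,355),(524,294),(557,361),(438,430)]),.042).round(4).tolist())
E
```

```text
block [537.5 175.5   2.6   1.8   1.2]
uboard [630.3 193.   53.2  35.7   7.7]
rail [587.4 -32.9 142.8  38.9  15.7]
galley [ 473.2 -263.4  231.4  134.5   -3.3]
stack foot corners z6 [[0.4966, 0.2434, 0.006], [0.5041, 0.1462, 0.006]]
pile foot corners z6 [[0.4941, -0.0085, 0.006], [0.5253, -0.1056, 0.006]]
pile stop top [[0.6548, 0.0157, 0.055], [0.6735, -0.0428, 0.055]]
pile wall tops outer L:  [[0.6452, 0.0333, 0.055], [0.5707, 0.011, 0.055], [0.6697, -0.0513, 0.055], [0.5949, -0.074, 0.055]]
stack wall tops [[0.6529, 0.2535, 0.055], [0.5791, 0.2456, 0.055], [0.6628, 0.1595, 0.055], [0.588, 0.1528, 0.055]]
stackstop [[0.6639, 0.2407, 0.055], [0.6694, 0.1834, 0.055]]
galley outer z11 [[0.5921, -0.1993, 0.011], [0.5845, -0.344, 0.011], [0.353, -0.3291, 0.011], [0.3614, -0.1882, 0.011]]
mould z42 [[0.4355, -0.033, 0.042], [0.4833, -0.1282, 0.042], [0.4323, -0.1536, 0.042], [0.3789, -0.0624, 0.042]]
```

Run:
```python
from h import *
im=cv2.imread('pics/top0.png')
hsv=cv2.cvtColor(im,cv2.COLOR_BGR2HSV)
print(hsv[200,258:284].tolist()); print(hsv[185:216,268].tolist()); print(hsv[175,255:284].tolist())
```

```text
[[24, 70, 172], [19, 34, 158], [134, 20, 141], [134, 20, 141], [135, 18, 139], [133, 22, 140], [134, 20, 138], [134, 20, 137], [134, 20, 137], [138, 22, 138], [136, 20, 139], [134, 20, 140], [136, 23, 145], [138, 21, 145], [134, 19, 148], [134, 19, 147], [135, 21, 146], [137, 18, 129], [25, 79, 191], [27, 82, 220], [25, 87, 162], [18, 97, 89], [13, 34, 106], [8, 23, 120], [11, 23, 121], [13, 25, 123]]
[[22, 65, 170], [137, 13, 135], [133, 16, 141], [136, 19, 147], [137, 16, 145], [135, 21, 146], [135, 21, 144], [134, 20, 142], [138, 22, 142], [134, 20, 141], [133, 22, 142], [134, 20, 143], [131, 20, 142], [128, 20, 142], [134, 24, 141], [136, 20, 139], [134, 20, 140], [134, 20, 138], [131, 20, 138], [135, 22, 137], [133, 23, 136], [135, 23, 136], [135, 22, 138], [136, 20, 138], [136, 20, 140], [136, 20, 139], [131, 20, 139], [135, 22, 138], [140, 19, 80], [12, 40, 63], [18, 109, 115]]
[[114, 9, 149], [28, 65, 188], [28, 78, 221], [28, 88, 221], [29, 85, 221], [29, 83, 221], [30, 82, 221], [30, 82, 222], [30, 82, 222], [30, 82, 221], [27, 90, 221], [23, 98, 221], [23, 97, 221], [25, 95, 221], [26, 95, 221], [24, 97, 221], [24, 97, 220], [24, 96, 221], [25, 93, 221], [26, 92, 221], [28, 85, 221], [26, 90, 156], [21, 80, 112], [120, 3, 199], [0, 1, 171], [18, 23, 110], [109, 10, 199], [110, 7, 228], [120, 5, 154]]
```

```bash
sed -i 's/blue=.*v>80), /blue=(h>110)\&(h<150)\&(s>11)\&(v>112), /; s/(s>90)&(v>110)/(s>55)\&(v>170)/' h.py
python3 - <<'E'
from h import *
im=cv2.imread('pics/top0.png')
B=(252,160,285,225)
print('block',blob('top',im,B,'blue',.102))
# upper board: sides behind the block
print('uboard back part',blob('top',im,(252,160,285,184),'yellow',.076))
k=8;x0,y0,x1,y1=B
c=cv2.resize(im[y0:y1,x0:x1],None,fx=k,fy=k,interpolation=cv2.INTER_CUBIC);m=masks(c)
u=(m['yellow']|m['blue']).astype(np.uint8);u=cv2.morphologyEx(u,cv2.MORPH_OPEN,np.ones((9,9)))
q=max(cv2.findContours(u,0,1)[0],key=cv2.contourArea).reshape(-1,2)
P=plane('top',(q+.5)/k-.5+[x0,y0],.076)[:,:2]*1000
print('union',cv2.minAreaRect(cv2.convexHull(P.astype(np.float32))))
print(sense()['joint_positions'])
E
```

```text
block [563.2 201.2  80.   47.5   6.9]
uboard back part [633.7 207.   63.9  44.7 -86.1]
union ((564.9164428710938, 203.52645874023438), (80.92414093017578, 48.14161682128906), 6.905514717102051)
[ 6.21090965e+01  3.05322674e+00  9.24854873e+01 -3.07186305e-04
  8.45695675e+01 -6.81631223e+00]
```

```bash
cat >> h.py <<'E'
def plan(wps):
    "wps: world mm x,y,z, yaw deg -> turn (rad) and shift (mm) in the present tool frame"
    s=sense(); M=R.from_euler('xyz',s['tcp_rot'],degrees=True); p=s['eef_pos']*1000
    print('t',round(s['time_s'],2),'p',p.round(1),'rot',s['tcp_rot'].round(1),'w',round(s['grip_width']*1000,1),'f',s['wrist_force'].round(1),'j',s['joint_positions'].round(0))
    for x,y,z,a in wps:
        t=(M.inv()*R.from_euler('xyz',[180,0,a],degrees=True)).as_rotvec()
        d=M.inv().apply(np.array([x,y,z])-p)
        print(t.round(3),d.round(1), 'rows',round(max(np.linalg.norm(d)/50,np.degrees(np.linalg.norm(t))/8.59),1))
E
python3 -c "
from h import *
plan([(563,201,170,186),(563,201,79,186)])"
```

```text
t 0.1 p [224.4 582.7 230.2] rot [-179.9   -0.   158.9] w 85.3 f [ 0.5 -0.1 -0. ] j [62.  3. 92. -0. 85. -7.]
[-0.002 -0.001 -0.473] [-453.2 -234.3   60.5] rows 10.3
[-0.002 -0.001 -0.473] [-453.2 -234.1  151.5] rows 10.6
```

Request:
step_arm:
  increments:
    - [0,0,-0.47,-453,-234,60,1]
    - [0,0,-0.47,-453,-234,60,1]
    - [0,0,-0.47,-453,-234,60,1]
    - [0,0,-0.47,-453,-234,60,1]
    - [0,0,-0.47,-453,-234,60,1]
    - [0,0,-0.47,-453,-234,60,1]
    - [0,0,-0.47,-453,-234,60,1]
    - [0,0,-0.47,-453,-234,60,1]
    - [0,0,-0.47,-453,-234,60,1]
    - [0,0,-0.47,-453,-234,60,1]
    - [0,0,-0.47,-453,-234,60,1]
    - [0,0,-0.47,-453,-234,60,1]
    - [0,0,-0.47,-453,-234,60,1]
    - [0,0,-0.47,-453,-234,60,1]
    - [0,0,-0.47,-453,-234,60,1]

```text
time_s: 1.6
eef_pos: [0.5626, 0.2031, 0.1715]
tcp_rot: [180.0, 0.0, -174.0]
wrist_force: [-0.2, 0.2, 0.4]
grip_width: 0.0857
gripper_force: 0.0
```

```bash
python3 -c "
from h import *
plan([(563,201,79,186)])
cv2.imwrite('pics/s1.png',cv2.resize(get_image('side')[150:300,230:430],None,fx=4,fy=4,interpolation=2))
print(proj('side',[[.563,.201,.102],[.563,.201,.17]]))"
```

```text
t 1.6 p [562.6 203.1 171.5] rot [ 180.    0. -174.] w 85.7 f [-0.2  0.2  0.4] j [ 13.   2.  99.   0.  79. -83.]
[ 0.     0.    -0.001] [-0.2 -2.1 92.5] rows 1.8
[[329.21126474 221.31608688]
 [329.07490797 196.13126425]]
```

View pics/s1.png

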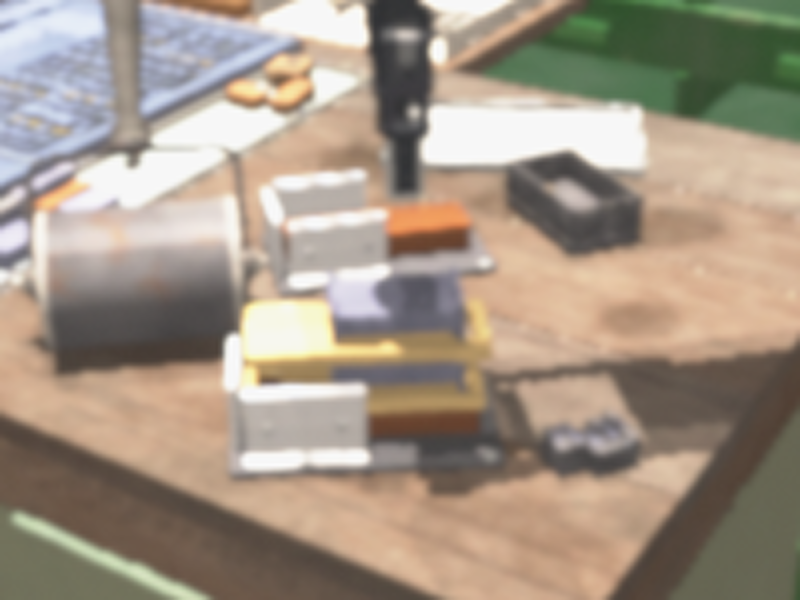

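The side view shows the fingers directly over the blue block: tip at crop (405,195), block at (400,300). I'll go down and grip.

Request:
step_arm:
  increments:
    - [0,0,0,0,-2,50,1]
    - [0,0,0,0,-2,80,1]
    - [0,0,0,0,-2,91,1]
    - [0,0,0,0,-2,91,1]
    - [0,0,0,0,-2,91,1]
    - [0,0,0,0,-2,91,0.4]
    - [0,0,0,0,-2,91,0.4]
    - [0,0,0,0,-2,91,0.4]
    - [0,0,0,0,-2,91,0.4]
    - [0,0,0,0,-2,91,0.4]
    - [0,0,0,0,-2,91,0.4]
    - [0,0,0,0,-2,91,0.4]
  grip_force: 60

```text
time_s: 2.85
eef_pos: [0.5647, 0.2006, 0.0827]
tcp_rot: [179.9, 0.2, -174.1]
wrist_force: [-0.9, 1.0, 5.9]
grip_width: 0.0483
gripper_force: 61.7
```

```bash
python3 -c "
from h import *
import numpy as np
c,sn=np.cos(np.radians(-3.2)),np.sin(np.radians(-3.2))
G=lambda x,y:(473+c*x-sn*y,-264+sn*x+c*y)
print(G(50,0),G(-50,0))
plan([(563,201,180,186),(*G(50,0),150,176.8)])"
```

```text
(np.float64(522.922038209099), np.float64(-266.7910752496582)) (np.float64(423.07796179090093), np.float64(-261.2089247503418))
t 2.85 p [564.7 200.6  82.7] rot [ 179.9    0.2 -174.1] w 48.3 f [-0.9  1.   5.9] j [ 12.   7. 103.   0.  70. -83.]
[ 0.001  0.003 -0.002] [  1.4   0.7 -97.3] rows 1.9
[0.001 0.003 0.158] [  89.1 -460.6  -68.1] rows 9.5
```

Request:
step_arm:
  increments:
    - [0,0,0,0,0,-40,0.4]
    - [0,0,0,0,0,-80,0.4]
    - [0,0,0,20,0,-100,0.4]
    - [0,0,0.05,40,-50,-100,0.4]
    - [0,0,0.16,65,-200,-100,0.4]
    - [0,0,0.16,65,-200,-100,0.4]
    - [0,0,0.16,65,-200,-100,0.4]
    - [0,0,0.16,89,-461,-80,0.4]
    - [0,0,0.16,89,-461,-80,0.4]
    - [0,0,0.16,89,-461,-80,0.4]
    - [0,0,0.16,89,-461,-80,0.4]
    - [0,0,0.16,89,-461,-80,0.4]
    - [0,0,0.16,89,-461,-80,0.4]
    - [0,0,0.16,89,-461,-80,0.4]
    - [0,0,0.16,89,-461,-80,0.4]
    - [0,0,0.16,89,-461,-80,0.4]

```text
time_s: 4.45
eef_pos: [0.522, -0.2662, 0.1601]
tcp_rot: [180.0, -0.0, 176.8]
wrist_force: [-0.2, 0.5, -2.0]
grip_width: 0.0486
gripper_force: 63.6
```

```bash
python3 -c "
from h import *
plan([(523,-267,9,176.8)])
cv2.imwrite('pics/tmp.png',get_image('top'))
im=cv2.imread('pics/tmp.png')
B=(250,158,288,228)
print('uboard',blob('top',im,B,'yellow',.076))
"
```

```text
t 4.45 p [ 522.  -266.2  160.1] rot [180.   -0.  176.8] w 48.6 f [-0.2  0.5 -2. ] j [ -34.    1.  102.    0.   78. -121.]
[ 0.001 -0.    -0.   ] [ -1.1  -0.8 151.1] rows 3.0
uboard [581.2 201.7 149.7  64.8   5.5]
```

Request:
step_arm:
  increments:
    - [0,0,0,-1,-1,50,0.4]
    - [0,0,0,-1,-1,100,0.4]
    - [0,0,0,-1,-1,130,0.4]
    - [0,0,0,-1,-1,143,0.4]
    - [0,0,0,-1,-1,149,0.4]
    - [0,0,0,-1,-1,151,0.4]
    - [0,0,0,-1,-1,151,0.4]
    - [0,0,0,-1,-1,151,0.9]
    - [0,0,0,-1,-1,151,0.9]
    - [0,0,0,-1,-1,151,0.9]
    - [0,0,0,-1,-1,151,0.9]
    - [0,0,0,-1,-1,120,0.9]
    - [0,0,0,-1,-1,70,0.9]
    - [0,0,0,-1,-1,20,0.9]
    - [0,0,0,-1,-1,-10,0.9]
    - [0,0,0,-1,-1,-10,0.9]

```text
time_s: 6.1
eef_pos: [0.526, -0.2709, 0.1778]
tcp_rot: [-179.6, 0.6, 176.7]
wrist_force: [0.8, -0.2, 0.8]
grip_width: 0.0767
gripper_force: 0.0
```

```bash
python3 -c "
from h import *
c,s=np.cos(np.radians(5.5)),np.sin(np.radians(5.5))
g=(582-30*c,201.5-30*s); print(g)
plan([(*g,170,185.5),(*g,54,185.5)])
im=get_image('top'); cv2.imwrite('pics/tmp.png',im)
print('block',blob('top',im,(395,185,445,275),'blue',.029))
"
```

```text
(np.float64(552.1381140489847), np.float64(198.62462742439328))
t 6.1 p [ 526.  -270.9  177.8] rot [-179.6    0.6  176.7] w 76.7 f [ 0.8 -0.2  0.8] j [ -34.    0.  100.    0.   79. -121.]
[-0.007  0.01  -0.154] [  1.2 470.3   4.7] rows 9.4
[-0.007  0.01  -0.154] [  2.4 471.1 120.7] rows 9.7
block [ 561.7 -266.1   35.3    3.9  -89.2]
```

Request:
step_arm:
  increments:
    - [0,0,-0.15,20,220,0,1]
    - [0,0,-0.15,20,220,0,1]
    - [0,0,-0.15,20,220,0,1]
    - [0,0,-0.15,20,220,0,1]
    - [0,0,-0.15,-3,466,0,1]
    - [0,0,-0.15,-3,466,0,1]
    - [0,0,-0.15,-3,466,0,1]
    - [0,0,-0.15,-3,466,0,1]
    - [0,0,-0.15,-3,466,0,1]
    - [0,0,-0.15,-3,466,0,1]
    - [0,0,-0.15,-3,466,0,1]
    - [0,0,-0.15,-3,466,0,1]
    - [0,0,-0.15,-3,466,0,1]
    - [0,0,-0.15,-3,466,0,1]

```text
time_s: 7.55
eef_pos: [0.5528, 0.1947, 0.17]
tcp_rot: [-180.0, -0.0, -174.8]
wrist_force: [-0.0, -0.9, 1.0]
grip_width: 0.0853
gripper_force: 0.0
```

```bash
python3 -c "
from h import *
plan([(552,199,54,185.5)])
im=get_image('top'); cv2.imwrite('pics/top2.png',cv2.resize(im[150:280,245:445],None,fx=4,fy=4,interpolation=2))
print('block',blob('top',im,(395,185,445,275),'blue',.029))
"
```

```text
t 7.55 p [552.8 194.7 170. ] rot [-180.    -0.  -174.8] w 85.3 f [-0.  -0.9  1. ] j [ 12.   0. 101.  -0.  79. -83.]
[-0.    -0.    -0.006] [  0.4   4.3 116. ] rows 2.3
block [ 5.237e+02 -2.682e+02  8.030e+01  4.680e+01  1.000e-01]
```

View pics/top2.png

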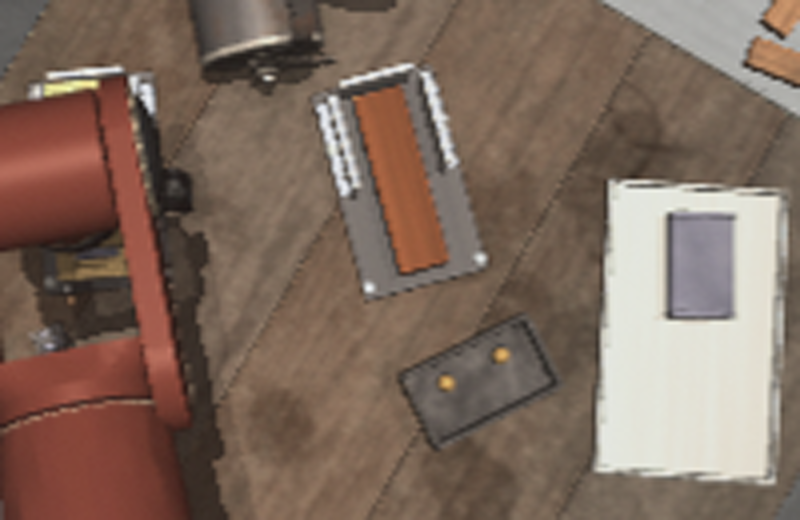

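The block lies in the galley at crop (700,265), clear of the rim. The arm is over the board on the stack.

Request:
step_arm:
  increments:
    - [0,0,0,0,4,50,1]
    - [0,0,0,0,4,95,1]
    - [0,0,0,0,4,114,1]
    - [0,0,0,0,4,114,1]
    - [0,0,0,0,4,114,1]
    - [0,0,0,0,4,114,0.5]
    - [0,0,0,0,4,114,0.5]
    - [0,0,0,0,4,114,0.5]
    - [0,0,0,0,4,114,0.5]
    - [0,0,0,0,4,114,0.5]
    - [0,0,0,0,4,114,0.5]
    - [0,0,0,0,4,114,0.5]
  grip_force: 80

```text
time_s: 8.8
eef_pos: [0.5548, 0.2007, 0.0596]
tcp_rot: [180.0, 0.3, -174.7]
wrist_force: [-0.7, -0.2, 6.2]
grip_width: 0.0575
gripper_force: 86.0
```

```bash
python3 -c "
from h import *
c,s=np.cos(np.radians(16.2)),np.sin(np.radians(16.2))
g=(587-33*c,-32.5-33*s); print(g)
plan([(*g,170,196.2),(*g,54,196.2)])
"
```

```text
(np.float64(555.3103083726609), np.float64(-41.70670649929457))
t 8.8 p [554.8 200.7  59.6] rot [ 180.     0.3 -174.7] w 57.5 f [-0.7 -0.2  6.2] j [ 13.   8. 105.  -0.  67. -83.]
[ 0.     0.005 -0.19 ] [  21.2 -241.4 -110.6] rows 5.3
[ 0.     0.005 -0.19 ] [  21.8 -241.5    5.4] rows 4.8
```

Request:
step_arm:
  increments:
    - [0,0,0,0,0,-20,0.5]
    - [0,0,0,0,0,-60,0.5]
    - [0,0,0,10,0,-90,0.5]
    - [0,0,0,21,0,-90,0.5]
    - [0,0,-0.1,21,-130,-90,0.5]
    - [0,0,-0.1,21,-130,-90,0.5]
    - [0,0,-0.19,21,-241,-90,0.5]
    - [0,0,-0.19,21,-241,-90,0.5]
    - [0,0,-0.19,21,-241,-90,0.5]
    - [0,0,-0.19,21,-241,-90,0.5]
    - [0,0,-0.19,21,-241,-90,0.5]
    - [0,0,-0.19,21,-241,-90,0.5]
    - [0,0,-0.19,21,-241,-90,0.5]
    - [0,0,-0.19,21,-241,-90,0.5]

```text
time_s: 10.2
eef_pos: [0.5536, -0.0404, 0.1462]
tcp_rot: [180.0, -0.0, -163.7]
wrist_force: [-0.3, -0.1, -0.6]
grip_width: 0.0577
gripper_force: 85.9
```

```bash
python3 -c "
from h import *
plan([])
im=get_image('top'); cv2.imwrite('pics/tmp.png',im)
a=cv2.resize(im[150:240,245:375],None,fx=4,fy=4,interpolation=2)
b=cv2.resize(get_image('side')[150:290,230:430],(520,364),interpolation=2)
cv2.imwrite('pics/c3.png',np.hstack([cv2.copyMakeBorder(a,0,4,0,0,0),b])[:,:800])
"
```

```text
t 10.2 p [553.6 -40.4 146.2] rot [ 180.    -0.  -163.7] w 57.7 f [-0.3 -0.1 -0.6] j [ -12.   -3.  106.    0.   76. -118.]
```

```bash
python3 -c "
import cv2
a=cv2.imread('pics/c3.png');print(a.shape)"
```

```text
(364, 800, 3)
```

View pics/c3.png

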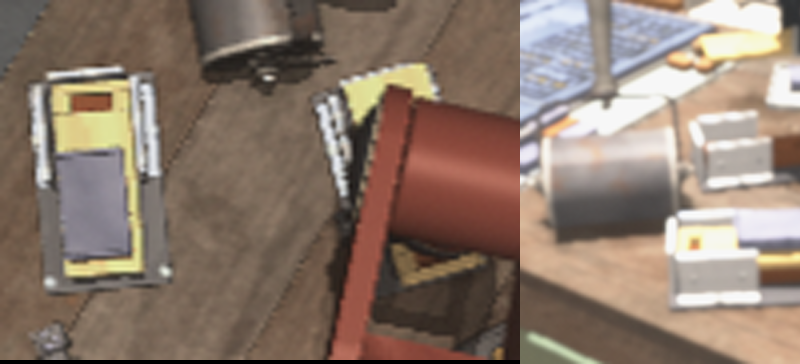

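The picture shows the lower block at crop (90,205) on the lower board, whose slot is at the back (92,102). The held board's back end is at (340,85)-(435,63), over the pile rack.

```bash
python3 -c "
from h import *
im=cv2.imread('pics/tmp.png')
f=lambda p:(np.array(p)+.5)/4-.5+[245,150]
q=plane('top',f([(341,85),(433,63),(439,97)]),.1626)*1000;print(q.round(1))
m=(q[0]+q[1])/2; d=m[:2]-[553.6,-40.4]; print('back edge from tcp',np.linalg.norm(d),np.degrees(np.arctan2(d[1],d[0])),np.degrees(np.arctan2(-(q[1]-q[0])[0],(q[1]-q[0])[1]))%180)
print('blk',blob('top',im,(252,180,287,225),'blue',.066))
print('lb',blob('top',im,(252,165,287,225),'yellow',.040))
bl=plane('top',f([(54,88),(130,84),(65,275),(141,271)]),.040)*1000; print(bl.round(1))
"
```

```text
[[641.7  19.3 162.6]
 [658.4 -46.  162.6]
 [634.1 -50.4 162.6]]
back edge from tcp 100.18669939539672 15.66556843914427 14.36005663994763
blk [562.5 202.3  79.8  49.1   6.7]
lb [584.5 202.1 149.2  61.    5.6]
[[653.7 236.9  40. ]
 [657.7 178.2  40. ]
 [509.  225.   40. ]
 [512.7 166.8  40. ]]
```

Request:
step_arm:
  increments:
    - [0,0,0,-5,-2,40,0.5]
    - [0,0,0,-5,-2,70,0.5]
    - [0,0,0,-5,-2,95,0.5]
    - [0,0,0,-5,-2,105,0.5]
    - [0,0,0,-5,-2,113,0.5]
    - [0,0,0,-5,-2,118,0.5]
    - [0,0,0,-5,-2,121,0.5]
    - [0,0,0,-5,-2,122,0.5]
    - [0,0,0,-5,-2,122,0.5]

```text
time_s: 11.2
eef_pos: [0.5597, -0.0423, 0.0251]
tcp_rot: [-180.0, 0.1, -163.8]
wrist_force: [0.2, 0.1, -1.4]
grip_width: 0.058
gripper_force: 85.9
```

Request:
step_arm:
  increments:
    - [0,0,0,0,0,1,0.5]
    - [0,0,0,0,0,1,1]
    - [0,0,0,0,0,1,1]
    - [0,0,0,0,0,1,1]
    - [0,0,0,0,0,-30,1]
    - [0,0,0,0,0,-80,1]
    - [0,0,0,0,0,-130,1]
    - [0,0,0.1,-20,120,-130,1]
    - [0,0,0.19,-20,120,-130,1]
    - [0,0,0.19,-20,120,-130,1]
    - [0,0,0.19,-20,240,-130,1]
    - [0,0,0.19,-20,240,-130,1]
    - [0,0,0.19,-20,240,-130,1]
    - [0,0,0.19,-20,240,-130,1]
    - [0,0,0.19,-20,240,-130,1]
    - [0,0,0.19,-20,240,-130,1]
    - [0,0,0.19,-20,240,-130,1]

```text
time_s: 12.9
eef_pos: [0.5119, 0.1927, 0.1543]
tcp_rot: [-180.0, 0.0, -174.8]
wrist_force: [0.1, 0.9, 0.5]
grip_width: 0.0851
gripper_force: 0.0
```

```bash
python3 -c "
from h import *
plan([(562,201,46,186)])
im=get_image('top'); cv2.imwrite('pics/tmp2.png',im)
b=blob('top',im,(320,160,372,228),'yellow',.040);print('ub',b)
c,s=np.cos(np.radians(16.2)),np.sin(np.radians(16.2)); d=b[:2]-[587,-32.5]; print('in rack',d@[c,s],d@[-s,c])
"
```

```text
t 12.9 p [511.9 192.7 154.3] rot [-180.     0.  -174.8] w 85.1 f [0.1 0.9 0.5] j [ 13.  -4. 107.  -0.  77. -82.]
[-0.     0.    -0.014] [-50.6   3.7 108.3] rows 2.4
ub [585.4 -34.7 149.4  61.3  17.2]
in rack -2.150250330369436 -1.6662603388265043
```

Request:
step_arm:
  increments:
    - [0,0,-0.01,-49,4,10,1]
    - [0,0,-0.01,-49,4,30,1]
    - [0,0,-0.01,-49,4,60,1]
    - [0,0,-0.01,-49,4,90,1]
    - [0,0,-0.01,-49,4,108,1]
    - [0,0,-0.01,-49,4,108,1]
    - [0,0,-0.01,-49,4,108,1]
    - [0,0,-0.01,-49,4,108,0.4]
    - [0,0,-0.01,-49,4,108,0.4]
    - [0,0,-0.01,-49,4,108,0.4]
    - [0,0,-0.01,-49,4,108,0.4]
    - [0,0,-0.01,-49,4,108,0.4]
    - [0,0,-0.01,-49,4,108,0.4]
    - [0,0,-0.01,-49,4,108,0.4]
  grip_force: 60

```text
time_s: 14.35
eef_pos: [0.5613, 0.2028, 0.0484]
tcp_rot: [180.0, 0.2, -174.1]
wrist_force: [-0.7, -0.0, 6.7]
grip_width: 0.0483
gripper_force: 63.8
```

```bash
python3 -c "
from h import *
plan([(423,-261,150,178)])"
```

```text
t 14.35 p [561.3 202.8  48.4] rot [ 180.     0.2 -174.1] w 48.3 f [-0.7 -0.   6.7] j [ 13.   9. 104.  -0.  66. -83.]
[0.001 0.003 0.137] [ 184.6 -447.2 -102.4] rows 9.9
```

Request:
step_arm:
  increments:
    - [0,0,0,0,0,-30,0.4]
    - [0,0,0,0,0,-80,0.4]
    - [0,0,0,20,0,-105,0.4]
    - [0,0,0.05,40,-50,-105,0.4]
    - [0,0,0.14,100,-220,-105,0.4]
    - [0,0,0.14,100,-220,-105,0.4]
    - [0,0,0.14,100,-220,-105,0.4]
    - [0,0,0.14,185,-447,-105,0.4]
    - [0,0,0.14,185,-447,-105,0.4]
    - [0,0,0.14,185,-447,-105,0.4]
    - [0,0,0.14,185,-447,-105,0.4]
    - [0,0,0.14,185,-447,-105,0.4]
    - [0,0,0.14,185,-447,-105,0.4]
    - [0,0,0.14,185,-447,-105,0.4]
    - [0,0,0.14,185,-447,-105,0.4]
    - [0,0,0.14,185,-447,-105,0.4]

```text
time_s: 15.95
eef_pos: [0.4214, -0.26, 0.1507]
tcp_rot: [179.9, -0.0, 177.9]
wrist_force: [0.2, -0.1, -2.1]
grip_width: 0.0481
gripper_force: 63.2
```

```bash
python3 -c "
from h import *
plan([(423,-261,11.5,178)])
im=get_image('top'); cv2.imwrite('pics/tmp.png',im)
b=blob('top',im,(252,160,287,228),'yellow',.040);print('lb',b)"
```

```text
t 15.95 p [ 421.4 -260.   150.7] rot [179.9  -0.  177.9] w 48.1 f [ 0.2 -0.1 -2.1] j [ -40.  -11.  114.    0.   78. -128.]
[ 0.001 -0.001 -0.002] [ -1.8  -1.1 139.2] rows 2.8
lb [584.5 202.2 149.3  60.8   5.6]
```

Request:
step_arm:
  increments:
    - [0,0,0,-2,-1,50,0.4]
    - [0,0,0,-2,-1,100,0.4]
    - [0,0,0,-2,-1,125,0.4]
    - [0,0,0,-2,-1,134,0.4]
    - [0,0,0,-2,-1,138,0.4]
    - [0,0,0,-2,-1,139,0.4]
    - [0,0,0,-2,-1,139,0.4]
    - [0,0,0,-2,-1,139,0.9]
    - [0,0,0,-2,-1,139,0.9]
    - [0,0,0,-2,-1,139,0.9]
    - [0,0,0,-2,-1,139,0.9]
    - [0,0,0,-2,-1,120,0.9]
    - [0,0,0,-2,-1,70,0.9]
    - [0,0,0,-2,-1,20,0.9]
    - [0,0,0,-2,-1,-10,0.9]
    - [0,0,0,-2,-1,-10,0.9]

```text
time_s: 17.6
eef_pos: [0.4263, -0.2646, 0.168]
tcp_rot: [-179.6, 0.5, 177.8]
wrist_force: [0.5, -0.3, -0.7]
grip_width: 0.0768
gripper_force: 0.0
```

Request:
step_arm:
  increments:
    - [0,0,-0.13,-40,220,0,1]
    - [0,0,-0.13,-40,220,0,1]
    - [0,0,-0.13,-40,220,0,1]
    - [0,0,-0.13,-40,220,0,1]
    - [0,0,-0.13,-115,464,0,1]
    - [0,0,-0.13,-115,464,0,1]
    - [0,0,-0.13,-115,464,0,1]
    - [0,0,-0.13,-115,464,0,1]
    - [0,0,-0.13,-115,464,0,1]
    - [0,0,-0.13,-115,464,0,1]
    - [0,0,-0.13,-115,464,0,1]
    - [0,0,-0.13,-115,464,0,1]
    - [0,0,-0.13,-115,464,0,1]
    - [0,0,-0.13,-115,464,0,1]

```text
time_s: 19.0
eef_pos: [0.5556, 0.1958, 0.1609]
tcp_rot: [-180.0, -0.0, -174.8]
wrist_force: [-0.9, 0.7, -0.6]
grip_width: 0.0851
gripper_force: 0.0
```

```bash
python3 -c "
from h import *
plan([(554.6,199.3,18,185.6)])
im=get_image('top')
print('blocks',blob('top',im,(395,185,445,232),'blue',.029),blob('top',im,(395,232,445,275),'blue',.029))"
```

```text
t 19.0 p [555.6 195.8 160.9] rot [-180.    -0.  -174.8] w 85.1 f [-0.9  0.7 -0.6] j [ 12.   1. 101.  -0.  78. -83.]
[-0.    -0.001 -0.007] [  0.5   3.6 142.9] rows 2.9
blocks [ 523.7 -268.2   80.3   46.8    0. ] [ 427.3 -262.5   80.    46.8   -0.8]
```

Request:
step_arm:
  increments:
    - [0,0,0,0,4,50,1]
    - [0,0,0,0,4,90,1]
    - [0,0,0,0,4,120,1]
    - [0,0,0,0,4,140,1]
    - [0,0,0,0,4,140,1]
    - [0,0,0,0,4,140,1]
    - [0,0,0,0,4,140,0.5]
    - [0,0,0,0,4,140,0.5]
    - [0,0,0,0,4,140,0.5]
    - [0,0,0,0,4,140,0.5]
    - [0,0,0,0,4,140,0.5]
    - [0,0,0,0,4,140,0.5]
    - [0,0,0,0,4,140,0.5]
  grip_force: 80

```text
time_s: 20.35
eef_pos: [0.5577, 0.2015, 0.0242]
tcp_rot: [180.0, 0.3, -174.7]
wrist_force: [-0.2, 0.2, 6.1]
grip_width: 0.0574
gripper_force: 86.9
```

Request:
step_arm:
  increments:
    - [0,0,0,0,0,-8,0.5]
    - [0,0,0,0,0,-14,0.5]
    - [0,0,0,15,0,-14,0.5]
    - [0,0,0,35,0,-14,0.5]
    - [0,0,0,49,0,-14,0.5]
    - [0,0,0,49,0,-14,0.5]
    - [0,0,0,49,0,-8,0.5]
    - [0,0,0,49,0,-4,0.5]
    - [0,0,0,49,0,-3,0.5]
    - [0,0,0,49,0,-3,0.5]
    - [0,0,0,49,0,-3,1]
    - [0,0,0,49,0,-3,1]
    - [0,0,0,49,0,-3,1]
    - [0,0,0,49,0,-3,1]
    - [0,0,0,49,0,-40,1]
    - [0,0,0,49,0,-80,1]
    - [0,0,0,120,0,-100,1]
    - [0,0,0,120,0,-100,1]
    - [0,0,0,120,0,-100,1]
    - [0,0,0,120,0,-100,1]

```text
time_s: 22.35
eef_pos: [0.4362, 0.1901, 0.1217]
tcp_rot: [180.0, 0.1, -174.7]
wrist_force: [-0.2, 0.5, 0.4]
grip_width: 0.0854
gripper_force: 0.0
```

```bash
python3 -c "
from h import *
im=get_image('top');b=blob('top',im,(247,160,295,245),'yellow',.040);print('lb',b)
a=np.radians(b[4]); g=b[:2]+25*np.array([np.cos(a),np.sin(a)]); print(g)
plan([(*g,20,180+b[4])])
A=cv2.resize(im[150:250,240:360],None,fx=4,fy=4,interpolation=2);cv2.imwrite('pics/c4.png',A)"
```

```text
lb [548.7 199.8 122.2  60.5   5.1]
[573.60102664 202.02235742]
t 22.4 p [436.4 190.1 121.4] rot [ 180.     0.  -174.7] w 85.7 f [ 0.1 -0.1  0.3] j [ 15. -13. 118.  -0.  75. -81.]
[0.    0.001 0.003] [-137.6   -0.8  101.5] rows 3.4
```

View pics/c4.png

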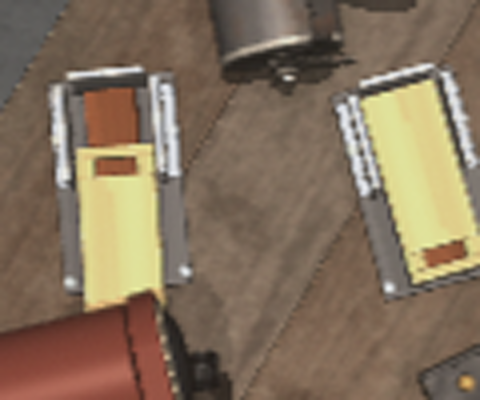

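The lower board now lies pulled forward on its rail. Its slot end is at crop (115,150), just inside the walls, and the first board sits well in the pile rack. I'll take it by the slot half, about 25 mm behind its centre.

Request:
step_arm:
  increments:
    - [0,0,0,-50,0,0,1]
    - [0,0,0,-100,0,0,1]
    - [0,0,0,-124,0,10,1]
    - [0,0,0,-124,0,30,1]
    - [0,0,0,-124,0,60,1]
    - [0,0,0,-124,0,85,1]
    - [0,0,0,-124,0,100,1]
    - [0,0,0,-124,0,100,1]
    - [0,0,0,-124,0,100,1]
    - [0,0,0,-124,0,100,0.5]
    - [0,0,0,-124,0,100,0.5]
    - [0,0,0,-124,0,100,0.5]
    - [0,0,0,-124,0,100,0.5]
    - [0,0,0,-124,0,100,0.5]
    - [0,0,0,-124,0,100,0.5]
    - [0,0,0,-124,0,100,0.5]
  grip_force: 80

```text
time_s: 24.0
eef_pos: [0.5614, 0.2019, 0.0238]
tcp_rot: [180.0, 0.3, -174.7]
wrist_force: [0.3, 0.3, 5.8]
grip_width: 0.0576
gripper_force: 86.7
```

```bash
python3 -c "
from h import *
plan([(480,120,190,185.5),(480,40,190,106),(554,-41,160,17)])"
```

```text
t 24.0 p [561.4 201.9  23.8] rot [ 180.     0.3 -174.7] w 57.6 f [0.3 0.3 5.8] j [ 13.  11. 105.  -0.  64. -83.]
[ 0.001  0.004 -0.004] [  87.9  -74.  -166.6] rows 4.0
[0.003 0.003 1.384] [  95.2 -153.6 -166.7] rows 9.2
[ 0.007 -0.     2.937] [  29.2 -241.1 -136.4] rows 19.6
```

Request:
step_arm:
  increments:
    - [0,0,0,0,0,-30,0.5]
    - [0,0,0,0,0,-80,0.5]
    - [0,0,0,0,0,-130,0.5]
    - [0,0,0,40,-10,-160,0.5]
    - [0,0,0.14,88,-40,-160,0.5]
    - [0,0,0.28,88,-74,-160,0.5]
    - [0,0,0.42,90,-85,-160,0.5]
    - [0,0,0.56,90,-95,-160,0.5]
    - [0,0,0.7,92,-105,-160,0.5]
    - [0,0,0.84,92,-115,-160,0.5]
    - [0,0,0.98,94,-125,-160,0.5]
    - [0,0,1.12,94,-135,-160,0.5]
    - [0,0,1.26,95,-145,-160,0.5]
    - [0,0,1.4,95,-154,-160,0.5]
    - [0,0,1.4,95,-154,-160,0.5]
    - [0,0,1.4,95,-154,-160,0.5]
    - [0,0,1.4,95,-154,-160,0.5]

```text
time_s: 25.7
eef_pos: [0.4789, 0.0397, 0.1813]
tcp_rot: [-180.0, -0.0, 105.2]
wrist_force: [0.2, -0.6, -1.1]
grip_width: 0.0577
gripper_force: 86.0
```

```bash
python3 -c "
from h import *
plan([(552,-43,160,16.8)])"
```

```text
t 25.7 p [478.9  39.7 181.3] rot [-180.    -0.   105.2] w 57.7 f [ 0.2 -0.6 -1.1] j [ -4. -15. 114.   0.  81. -19.]
[-0.    -0.     1.543] [-99.   48.8  21.2] rows 10.3
```

Request:
step_arm:
  increments:
    - [0,0,0.14,0,0,0,0.5]
    - [0,0,0.28,0,0,0,0.5]
    - [0,0,0.42,-5,3,0,0.5]
    - [0,0,0.56,-15,8,0,0.5]
    - [0,0,0.7,-25,13,0,0.5]
    - [0,0,0.84,-35,18,0,0.5]
    - [0,0,0.98,-45,23,0,0.5]
    - [0,0,1.12,-55,28,0,0.5]
    - [0,0,1.26,-65,33,0,0.5]
    - [0,0,1.4,-80,40,5,0.5]
    - [0,0,1.545,-99,49,21,0.5]
    - [0,0,1.545,-99,49,21,0.5]
    - [0,0,1.545,-99,49,21,0.5]
    - [0,0,1.545,-99,49,21,0.5]
    - [0,0,1.545,-99,49,21,0.5]

```text
time_s: 27.2
eef_pos: [0.5522, -0.0429, 0.1611]
tcp_rot: [180.0, -0.1, 16.7]
wrist_force: [0.3, -0.4, -1.0]
grip_width: 0.0581
gripper_force: 86.1
```

```bash
python3 -c "
from h import *
plan([])
im=get_image('top'); cv2.imwrite('pics/tmp.png',im)
A=cv2.resize(im[150:250,285:405],None,fx=5,fy=5,interpolation=2);cv2.imwrite('pics/c5.png',A)"
```

```text
t 27.2 p [552.2 -42.9 161.1] rot [ 1.80e+02 -1.00e-01  1.67e+01] w 58.1 f [ 0.3 -0.4 -1. ] j [-12.  -4. 106.   0.  78.  61.]
```

View pics/c5.png

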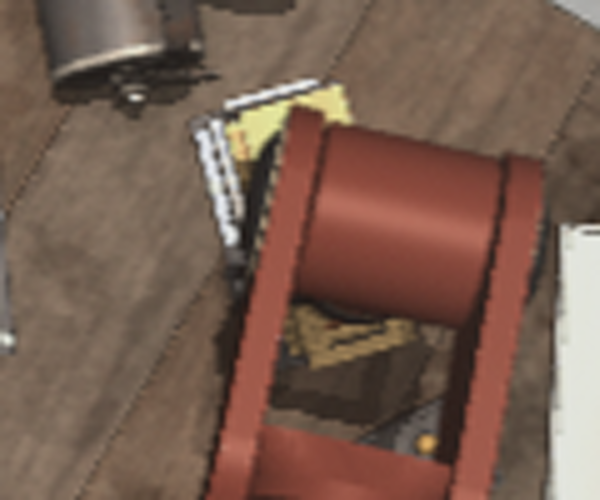

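The plain end is at the back, with the back edge at crop (228,122)-(346,86); the slot end is at the front (355,340). I'll work out the grip offset.

```bash
python3 -c "
from h import *
f=lambda p:(np.array(p)+.5)/5-.5+[285,150]
q=plane('top',f([(228,122),(346,86),(313,370),(416,340)]),.1773)*1000;print(q.round(1))
t=np.array([552.2,-42.9]);a=np.radians(16.5);u=np.array([np.cos(a),np.sin(a)]);v=np.array([-u[1],u[0]])
for p in q: print((p[:2]-t)@u,(p[:2]-t)@v)
"
```

```text
[[630.8  18.9 177.3]
 [652.1 -47.2 177.3]
 [492.7 -29.7 177.3]
 [510.  -86.9 177.3]]
92.89973544459039 36.91022968152221
94.56824016387326 -32.53289363830317
-53.31716818416488 29.59472437852966
-52.93406377008622 -30.238049516727035
```

Request:
step_arm:
  increments:
    - [0,0,0,11,1,40,0.5]
    - [0,0,0,11,1,75,0.5]
    - [0,0,0,11,1,100,0.5]
    - [0,0,0,11,1,112,0.5]
    - [0,0,0,11,1,118,0.5]
    - [0,0,0,11,1,122,0.5]
    - [0,0,0,11,1,125,0.5]
    - [0,0,0,11,1,126,0.5]
    - [0,0,0,11,1,126,0.5]

```text
time_s: 28.15
eef_pos: [0.5639, -0.0415, 0.0356]
tcp_rot: [179.9, -0.1, 16.5]
wrist_force: [0.2, 0.1, -0.0]
grip_width: 0.0578
gripper_force: 87.3
```

Nearly in contact, with little force. I'll release and retreat.

Request:
step_arm:
  increments:
    - [0,0,0,0,0,1,0.5]
    - [0,0,0,0,0,1,0.5]
    - [0,0,0,0,0,1,1]
    - [0,0,0,0,0,1,1]
    - [0,0,0,0,0,1,1]
    - [0,0,0,0,0,1,1]
    - [0,0,0,0,0,-30,1]
    - [0,0,0,0,0,-80,1]
    - [0,0,0,0,0,-130,1]
    - [0,0,0,-60,-150,-130,1]
    - [0,0,0,-60,-150,-130,1]
    - [0,0,0,-60,-150,-130,1]
    - [0,0,0,-60,-150,-130,1]
    - [0,0,0,-60,-250,-130,1]
    - [0,0,0,-60,-250,-130,1]
    - [0,0,0,-60,-250,-130,1]
    - [0,0,0,-60,-250,-130,1]
    - [0,0,0,-60,-250,-130,1]
    - [0,0,0,-60,-250,-130,1]

```text
time_s: 30.05
eef_pos: [0.4348, 0.18, 0.1642]
tcp_rot: [180.0, 0.0, 16.4]
wrist_force: [0.7, 0.4, -0.1]
grip_width: 0.0854
gripper_force: 0.0
```

```bash
python3 -c "
from h import *
plan([])
im=get_image('top'); sd=get_image('side')
b=blob('top',im,(320,160,372,230),'yellow',.050);print('board',b)
c,s=np.cos(np.radians(16.4)),np.sin(np.radians(16.4)); d=b[:2]-[587,-32.5]; print('in rack',d@[c,s],d@[-s,c])
print('blocks',blob('top',im,(395,185,445,232),'blue',.029),blob('top',im,(395,232,445,275),'blue',.029))
A=cv2.resize(im[155:280,290:445],(496,400),interpolation=2);B=cv2.resize(sd[170:240,285:345],(300,350),interpolation=2)
cv2.imwrite('pics/fin.png',np.hstack([A,cv2.copyMakeBorder(B,0,50,0,0,0)]))"
```

```text
t 30.05 p [434.8 180.  164.2] rot [180.    0.   16.4] w 85.4 f [ 0.7  0.4 -0.1] j [ 13. -16. 116.  -0.  80.  87.]
board [584.9 -35.3 149.5  60.9  17. ]
in rack -2.8051154256941957 -2.0931620693421116
blocks [ 5.237e+02 -2.684e+02  8.010e+01  4.640e+01  1.000e-01] [ 427.  -262.7   80.    47.2   -0.8]
```

View pics/fin.png

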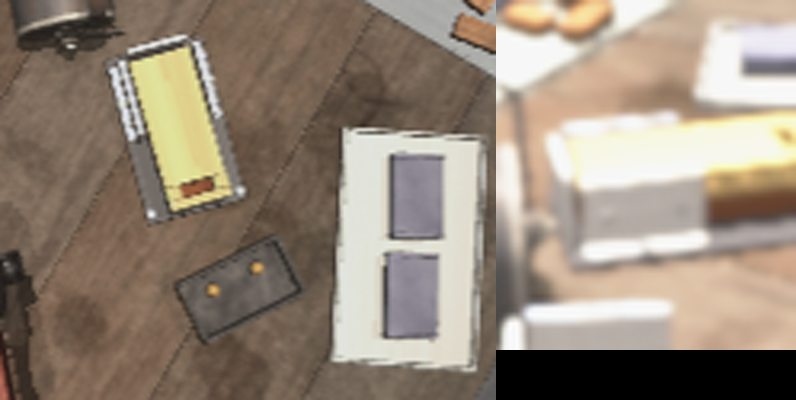

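The final picture shows the boards piled flat between the walls, with both slots aligned at the front (200,187) and the rail visible through them. Both blocks lie flat in the galley at (415,195) and (412,295).

```bash
python3 -c "
from bench import close_job
print(close_job())"
```

```text
the job is handed in; nothing more can be done
None
```

The job is handed in at about 30 s of the 72 s allowed: both blocks lie flat in the galley, and both boards are piled in the pile rack with slots to the front, about 3 mm forward of the middle and 2 mm off the centre line by the camera, with no bystander touched as far as the pictures show; the hand-in gave no verdict.

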